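# Slide the circuit board to the preheater and set its heat

## Task

Get the circuit board ready for preheating: take the red-handled pliers off the track and lay them flat in the blue tool tray, then slide the board carrier along the track to the station in front of the orange-and-white preheater (not the black fan) until it clicks into its detent. Only then turn the heat controller's dial clockwise until its white pointer is in line with the red tab on its scale. Leave the pliers, the carrier and the dial like that, and do not disturb the other things on the bench.

Things in the scene. Friction and masses are not known exactly. Their poses are not given: they have to be found in the camera images.
- track: Straight aluminium track fixed to the bench, 420 mm long along its own y, 100 mm wide along x; origin on the bench under its centre. Two steel strips along y at x = -36 and +36 mm, 14 mm wide, tops 22 mm above the bench; base plate top 10 mm. Detent stations (yellow ticks on the robot-side edge) at y = +130 and -130 mm. It varies in place and yaw.
- carrier (a joint): Position of the board carrier along the track's +y, m: 0 at the track's middle, stops at -0.15 and +0.15, spring detents at +0.130 and -0.130 (about 6 to 9 N to enter or leave; the detent pulls it in over the last 3 mm). Starts between -0.035 and 0.035.
- carrier_grip (a point): In the carrier's orange grip post, 62 mm above the bench, 15 mm below its top; axes as the track's. Post 16 mm thick (y), 30 mm (x), 47 mm tall, on a black deck 110 mm (x) by 90 mm (y) with top 30 mm above the bench and a green board beyond the post, parts on it up to 17 mm over the deck. The point is 37 mm to -x of the track's centre line, mid-carrier in y.
- preheater: Fixed white box with glowing orange slats and an orange top, 60 x 110 x 78 mm high, origin under its centre. Stands 130 mm beyond the track's centre line (track +x), level with one of the two stations: the carrier must stop with its post at y = 0 of the preheater's frame. Axes parallel to the track's.
- fan: Fixed black cooling fan of the same size as the preheater, standing at the other station (the wrong one).
- pliers: Loose pliers, 150 mm long along own x (steel jaws to +x, two red handles to -x), 18 mm thick, up to 45 mm wide at the handles' ends; about 0.18 kg. Origin on the underside, at the middle of the 28 mm wide (along y), 36 mm long pivot block, the place to grip. Starts lying across the track's steel strips at the preheater's station.
- tray: Fixed open tool tray, blue, 110 mm (own x) by 210 mm (own y) outside, 26 mm high, walls and floor 5 mm; origin on the bench under its centre. Starts empty. Swaps places with the controller from run to run.
- controller: Fixed grey box, 110 (x) x 130 (y) x 55 mm high, origin on the bench under its centre. A dial with a white scale disc lies on the middle of its top.
- dial (a joint): Angle of the dial, rad, growing clockwise seen from above, 0 to 4.71; starts between 0 and 0.8. At 0 its pointer points 135 degrees (counter-clockwise) from the controller's +x axis.
- dial_grip (a point): On the dial's vertical axis, at the height to grip, 12 mm below the top (top 99 mm above the bench). The black dial is a bar 68 mm long (own x), 15 mm thick (own y), 34 mm tall, on a skirt 72 mm across whose top is 66 mm above the bench. The point's +x axis points along the bar to the pointer end (white line).
- dial_pointer (a point): 40 mm from the dial's axis in the direction of the pointer.
- tab: Red tab on the controller's scale that marks the wanted heat. Origin on the dial's axis on top of the controller; its +x axis points from the axis to the tab, which lies 39 to 58 mm out, up to 12 mm high and 7 mm wide. It takes from 0.7 to 2.6 rad of clockwise turning to bring the pointer to it.
- tab_mark (a point): 40 mm from the dial's axis in the direction of the red tab, where the pointer (dial_pointer) must come.
- glue: Bystander: white glue bottle, 44 mm across, 140 mm tall, standing; origin under its centre.
- tape: Bystander: roll of white tape, 64 mm across, 25 mm high, origin under its centre.
- spool: Bystander: green spool, 60 mm across, 50 mm high, origin under its centre.
- meter: Bystander: red multimeter lying flat, 140 x 75 x 35 mm, origin under its centre.
- jar: Bystander: amber glass jar, 64 mm across, 80 mm tall, origin under its centre.
- driver: Bystander: screwdriver with a yellow handle, 170 mm long along own x, lying.
There are look-alikes about, which are no part of the job. Several things have the shape of the controller; the one meant has the colours described above.

How it is judged:
By the outcome, as a careful person would: the job done as asked, in the order asked, and still so for the second after the job is handed in, with the robot touching nothing.
It also fails if it takes over 72 s, if anything falls off the work surface, if the arm or the gripper's body presses on something with over 40 N, if the wrist force passes 120 N, or if a joint passes its speed limit or range.

## Robot

A 6-joint arm with a two-finger parallel gripper is mounted at the origin on the work surface. World frame = base frame: x ahead of the robot, y to its left, z up, the work surface at z = 0. Lengths are in m, angles in rad, forces in N, time in s.
With the tool pointing down it reaches from about 0.375 to 0.9 m from the base axis. Payload 3.1 kg.
Tool frame: the origin (TCP) lies midway between the tips of the shut fingers; the grasp point (between the pads) lies 19 mm behind it (manip.pinch_z is the distance from the TCP to the grasp point, in m); z points along the fingers, y is the line along which they close (so a half turn about z gives the same grasp; the last joint's range is limited). The gripper opens to 85 mm and grips with 20 to 120 N. Pads are 22 mm wide; open, the fingers measure 114 mm over their backs; the gripper's body (76 mm by 85 mm) begins 54 mm behind the grasp point. The pads swing forward as they close: fully open they stand 13 mm farther back than shut.
Start: joints at [-1.522, 0.527, 1.433, -0, 1.181, -0.178], TCP at [0.141, -0.609, 0.231] pointing down, gripper open.
Joint ranges: [-3.08, 3.08], [-0.75, 2.2], [0.22, 2.44], [-1.43, 4.57], [0, 2.65], [-2.85, 2.85]. Speed limits (rad/s): [2.79, 2.79, 3.14, 3.14, 3.14, 3.14].

## Interface

Orientations are given as a unit quaternion [x, y, z, w].
In Python, from station import manip, viewer, ticket gives the robot as it stands.
- The arm moves only by the shell command python3 -m creep 'ROWS' [FORCE]. ROWS is JSON, a list of rows, each an object with "slide": the shift along the tool's x, y, z in cm, a list of three; "angular": the turn, a rotation vector about the tool's x, y, z in rad, a list of three; "claw": the opening, from -1 (shut) to 1 (fully open). A call has 1 to 10 rows; each row shifts and turns the commanded pose from where the row before left it, along the tool's axes as they then stand; what a row does not reach is not made up. A row lasts 1/12 s, in which the tool goes at most 41.7 mm and 7.16 degrees, less where a joint would pass 70% of its speed; a pose out of reach is approached as far as the arm can. A call with a gripper value outside its range is refused whole. The fingers move at their own pace and stop on an object; FORCE is the grip in N (left out, the last holds). Time passes only in rows, so rows that do not move let the fingers close. It gives the time, the measured TCP pose, the force, the opening and the grip force at its end, in the units of the state.
- manip.sense(): the state, without advancing time (a new reading comes with each control period).
- viewer.snapshot(name): name is "scene" or "top" or "wrist"; returns the picture (400x640x3 uint8, blue, green, red); there is no depth.
- viewer.calibration(name): a dict with "fov_y" (degrees; the focal length in pixels is half the picture's height over the tangent of half this angle, whatever the lens; pixels are square), "cx", "cy" (the principal point, pixels), "k1" (the pictures are not rectified: a ray, as slopes to the right and down, at radius r is drawn at 1 + k1 r^2 times it, then the intrinsics apply), "T" (4x4, takes a point from camera to world coordinates); the wrist camera has in their place "tool_from_camera" (4x4, takes a point from camera to tool coordinates, whose origin is the TCP and whose axes are the flange's). Camera axes: x right, y up, looking along -z (the intrinsics and any distortion apply to the point x, -y, -z); pixel columns grow to the right and rows downward; lengths in m; the calibration is good to about 2 mm. A picture is of the moment at which its call begins: read the wrist's pose just before it. calibration takes no time and is no camera call.
- ticket.sign_off(): hands the job in; it is judged then, once.
The state is a dict: "t": time; "q": joint angles; "qd": joint speeds; "tau": joint torques, N m; "tcp_pos": TCP position; "tool_rot": TCP orientation; "force": force on the tool from outside, world axes, zero at the start; "ft_torque": the same for the moment, N m; "finger_gap": opening from 0.0 (shut) to 1.0 (fully open); "gripper_force": force on a finger pad.
Only numpy, scipy, OpenCV 4.12 (cv2) and the standard library are available. Lean on these libraries where they do the work, as an engineer would, in place of code of your own. Each camera call takes 0.05 s, during which the arm holds its last target. There are 200 camera calls.

## Working session

There is one attempt and no reset: what is moved stays moved. The work goes in short steps, Python scripts to look and compute and a shell command to move; the robot and the scene stay as the last step left them, time stands still between calls to the robot, and variables do not carry over. Pictures are saved under pics/ and viewed, at most 11 in all, crops included, and the job is handed in when it is done.

```bash
ls; mkdir -p pics; python3 - <<'E'
from station import manip, viewer
import cv2,numpy as np
s=manip.sense(); print({k:np.round(v,3) for k,v in s.items()}, manip.pinch_z)
for n in ("scene","top"):
    im=viewer.snapshot(n); cv2.imwrite(f"pics/{n}0.png",im)
for n in ("scene","top","wrist"): print(n,viewer.calibration(n))
E
```

```text
pics
{'t': np.float64(0.0), 'q': array([-1.522,  0.528,  1.434,  0.   ,  1.181, -0.178]), 'qd': array([ 0.001,  0.001, -0.001,  0.002, -0.001, -0.001]), 'tau': array([-0.0000e+00, -4.4235e+01, -1.7803e+01, -0.0000e+00,  8.0000e-03,
        0.0000e+00]), 'tcp_pos': array([ 0.141, -0.608,  0.23 ]), 'tool_rot': array([ 0.994,  0.114,  0.   , -0.001]), 'force': array([ 0.793,  0.85 , -1.072]), 'ft_torque': array([-0.018, -0.006, -0.037]), 'gripper_force': np.float64(0.0), 'finger_gap': np.float64(0.999)} 0.0187
scene {'fov_y': 51.274793560997274, 'cx': 322.50702821001903, 'cy': 199.67461220208423, 'k1': -0.018006638755698717, 'T': array([[ 0.84476507, -0.3634016 ,  0.39282471,  1.07569522],
       [ 0.53511794,  0.56739215, -0.62587134, -0.80500371],
       [ 0.00455699,  0.7389218 ,  0.67377578,  0.95498769],
       [ 0.        ,  0.        ,  0.        ,  1.        ]])}
top {'fov_y': 44.01376203995476, 'cx': 317.56220113013467, 'cy': 206.08423861859697, 'k1': -0.1382786568669099, 'T': array([[ 0.01690735,  0.99427804, -0.10547664,  0.41110714],
       [-0.99984895,  0.01723776,  0.00222161, -0.00680222],
       [ 0.00402708,  0.10542315,  0.9944193 ,  1.50236563],
       [ 0.        ,  0.        ,  0.        ,  1.        ]])}
wrist {'fov_y': 64.06863980969612, 'cx': 321.5230308147977, 'cy': 195.7951526074917, 'k1': -0.035197395389102326, 'tool_from_camera': array([[ 1.05230729e-03,  9.65907158e-01,  2.58886569e-01,
         6.44631875e-02],
       [ 9.99999423e-01, -1.07175207e-03, -6.60277309e-05,
        -1.86983400e-04],
       [ 2.13685558e-04,  2.58886489e-01, -9.65907728e-01,
        -1.41205418e-01],
       [ 0.00000000e+00,  0.00000000e+00,  0.00000000e+00,
         1.00000000e+00]])}
```

View pics/scene0.png

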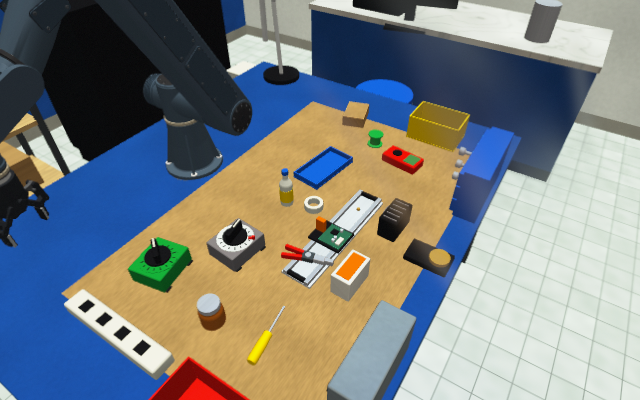

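View pics/top0.png

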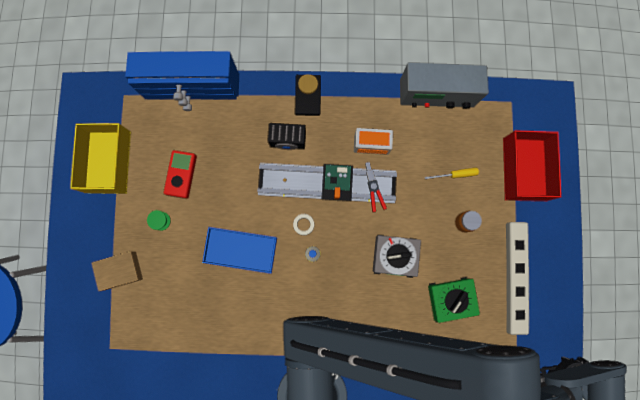

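```bash
cat > h.py <<'E'
import cv2,numpy as np
from station import manip, viewer
from scipy.spatial.transform import Rotation as R
def cam(name,s=None):
    c=viewer.calibration(name)
    if name=="wrist":
        s=s or manip.sense(); T=np.eye(4); T[:3,:3]=R.from_quat(s["tool_rot"]).as_matrix(); T[:3,3]=s["tcp_pos"]
        c["T"]=T@c["tool_from_camera"]
    return c
def ray(c,uv):
    f=200/np.tan(np.radians(c["fov_y"]/2)); p=(np.array(uv,float)-[c["cx"],c["cy"]])/f
    q=p.copy()
    for _ in range(20): q=p/(1+c["k1"]*(q@q))
    d=c["T"][:3,:3]@np.array([q[0],-q[1],-1]); return c["T"][:3,3],d/np.linalg.norm(d)
def onz(c,uv,z):
    o,d=ray(c,uv); return o+d*(z-o[2])/d[2]
def tri(c1,u1,c2,u2):
    o1,d1=ray(c1,u1);o2,d2=ray(c2,u2)
    A=np.stack([d1,-d2],1); t=np.linalg.lstsq(A,o2-o1,rcond=None)[0]
    a,b=o1+t[0]*d1,o2+t[1]*d2; return (a+b)/2,np.linalg.norm(a-b)
RNG=dict(red=[((0,150,90),(6,255,255)),((174,150,90),(180,255,255))],orange=[((7,170,130),(20,255,255))],
 blue=[((100,120,60),(118,255,255))],white=[((0,0,190),(180,45,255))],dark=[((0,0,0),(180,255,60))],green=[((50,80,30),(90,255,255))],yellow=[((24,120,120),(34,255,255))])
def mask(im,col,box=None):
    hsv=cv2.cvtColor(im,cv2.COLOR_BGR2HSV); m=sum(cv2.inRange(hsv,a,b) for a,b in RNG[col])
    if box: k=np.zeros_like(m); x0,y0,x1,y1=box; k[y0:y1,x0:x1]=255; m&=k
    return m
def blobs(im,col,box=None,amin=8):
    n,l,st,ce=cv2.connectedComponentsWithStats(mask(im,col,box))
    o=sorted([(int(st[i,4]),ce[i],l==i) for i in range(1,n) if st[i,4]>=amin],key=lambda a:-a[0]); return o
E
python3 - <<'E'
from h import *
np.set_printoptions(precision=4,suppress=True)
ct,cs=cam("top"),cam("scene"); t=cv2.imread("pics/top0.png"); s=cv2.imread("pics/scene0.png")
def show(n,col,bt,bs,z=None):
    a=blobs(t,col,bt);b=blobs(s,col,bs)
    print(n,[(x[0],x[1].round(1)) for x in a[:3]],[(x[0],x[1].round(1)) for x in b[:3]], tri(ct,a[0][1],cs,b[0][1]) if a and b else "", onz(ct,a[0][1],z) if a and z else "")
show("post","orange",(325,180,350,205),(312,212,332,235),.077)
show("preheat","orange",(350,120,400,160),(335,245,375,285),.078)
show("handles","red",(360,180,395,220),(275,240,320,265),.035)
show("tab","red",(380,230,398,250),(240,225,262,250),.06)
show("tray","blue",(195,220,285,280),(285,140,360,195),.01)
show("disc","white",(375,235,422,276),(210,218,260,255),.056)
a=blobs(t,"blue",(195,220,285,280))[0][2].astype(np.uint8)
r=cv2.minAreaRect(cv2.findContours(a,0,1)[0][0]); print("tray corners",[onz(ct,p,.026) for p in cv2.boxPoints(r)])
# track: bright region
hsv=cv2.cvtColor(t,cv2.COLOR_BGR2HSV); m=cv2.inRange(hsv,(90,0,110),(140,70,255)); k=np.zeros_like(m); k[155:212,250:405]=255; m&=k
pts=cv2.findNonZero(m); r=cv2.minAreaRect(pts); print("track",r,[onz(ct,p,.02) for p in cv2.boxPoints(r)])
E
```

```text
post [(52, array([337. , 192.1]))] [(48, array([320.5, 219.4]))] (array([ 0.6045, -0.0655,  0.0761]), np.float64(0.0006011618345386877)) [ 0.6042 -0.0657  0.077 ]
preheat [(354, array([373.9, 137.8])), (102, array([372.1, 150.9]))] [(387, array([350.5, 265.9]))] (array([ 0.7676, -0.1725,  0.0794]), np.float64(0.0003051546183356153)) [ 0.7678 -0.1728  0.078 ]
handles [(71, array([380.9, 199.5])), (70, array([372.9, 201.8]))] [(228, array([292.1, 252.5]))] (array([ 0.5902, -0.1966,  0.0456]), np.float64(0.004625554628693969)) [ 0.5897 -0.1994  0.035 ]
tab [(10, array([390.2, 240.1]))] [(19, array([251.4, 237.3]))] (array([ 0.4681, -0.2233,  0.0623]), np.float64(0.0009771511072729265)) [ 0.4678 -0.224   0.06  ]
tray [(2530, array([239.3, 249.8]))] [(1319, array([322.6, 167.2])), (19, array([285.9, 171.7]))] (array([0.4316, 0.2227, 0.0111]), np.float64(0.0025500981945746)) [0.4327 0.2237 0.01  ]
disc [] [(269, array([230.6, 242.2])), (59, array([248.2, 229.9])), (11, array([236.2, 222.2]))]  
tray corners [array([0.3925, 0.3329, 0.026 ]), array([0.5  , 0.32 , 0.026]), array([0.4721, 0.1106, 0.026 ]), array([0.3656, 0.1245, 0.026 ])]
track ((327.2081604003906, 179.52101135253906), (137.6683349609375, 37.974822998046875), 3.4238712787628174) [array([0.6008, 0.1726, 0.02  ]), array([0.7176, 0.1693, 0.02  ]), array([ 0.6998, -0.2508,  0.02  ]), array([ 0.583 , -0.2436,  0.02  ])]
```

```bash
python3 -m creep '[{"slide":[3.6,-1.9,0.2],"angular":[0,0,0],"claw":1},{"slide":[3.6,-1.9,0.2],"angular":[0,0,0],"claw":1},{"slide":[3.6,-1.9,0.2],"angular":[0,0,0],"claw":1},{"slide":[3.6,-1.9,0.2],"angular":[0,0,0],"claw":1},{"slide":[3.6,-1.9,0.2],"angular":[0,0,0],"claw":1},{"slide":[3.6,-1.9,0.2],"angular":[0,0,0],"claw":1},{"slide":[3.6,-1.9,0.2],"angular":[0,0,0],"claw":1},{"slide":[3.6,-1.9,0.2],"angular":[0,0,0],"claw":1}]' && python3 -m creep '[{"slide":[3.6,-1.9,0.2],"angular":[0,0,0],"claw":1},{"slide":[3.6,-1.9,0.2],"angular":[0,0,0],"claw":1},{"slide":[3.6,-1.9,0.2],"angular":[0,0,0],"claw":1},{"slide":[3.6,-1.9,0.2],"angular":[0,0,0],"claw":1},{"slide":[3.6,-1.9,0.2],"angular":[0,0,0],"claw":1},{"slide":[3.6,-1.9,0.2],"angular":[0,0,0],"claw":1},{"slide":[3.6,-1.9,0.2],"angular":[0,0,0],"claw":1},{"slide":[0,0,0],"angular":[0,0,0],"claw":1},{"slide":[0,0,0],"angular":[0,0,0],"claw":1}]'
python3 - <<'E'
from h import *
s=manip.sense();print(s["tcp_pos"],s["tool_rot"],s["q"],s["qd"].max())
cv2.imwrite("pics/w1.png",viewer.snapshot("wrist"))
E
```

```text
t: 0.77
tcp_pos: [0.3884, -0.3939, 0.2149]
tool_rot: [0.994, 0.113, -0.0, -0.0]
force: [1.0, -0.6, 0.5]
finger_gap: 1.002
gripper_force: 0.0
t: 1.52
tcp_pos: [0.6038, -0.2071, 0.2004]
tool_rot: [0.993, 0.116, -0.001, -0.0]
force: [0.1, -0.6, -0.9]
finger_gap: 0.995
gripper_force: 0.0
[ 0.60377221 -0.2070735   0.20041616] [ 9.93268097e-01  1.15836552e-01 -5.68825304e-04 -2.40795241e-04] [-5.05056822e-01  5.79872022e-01  1.42730894e+00 -2.98248496e-04
  1.13561713e+00  8.33670997e-01] 0.031114345673849082
```

View pics/w1.png

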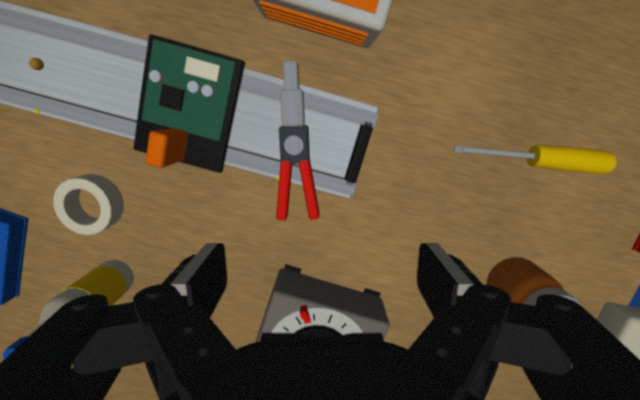

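```bash
cat > pl.py <<'E'
from h import *
np.set_printoptions(precision=4,suppress=True)
def measure(im,c,box,z=.040):
    g=cv2.cvtColor(im,cv2.COLOR_BGR2HSV); 
    m=mask(im,"red",box); n,l,st,ce=cv2.connectedComponentsWithStats(m)
    i=np.argsort(-st[1:,4])[:2]+1
    print("red",[(st[j],ce[j].round(1)) for j in i])
    k=cv2.inRange(g,(0,0,0),(180,110,80)); b=np.zeros_like(k); x0,y0,x1,y1=box; b[y0:y1,x0:x1]=255; k&=b
    n,l2,s2,c2=cv2.connectedComponentsWithStats(k); q=1+np.argmax(s2[1:,4]); print("block",s2[q],c2[q].round(1))
    x,y,w,h,_=s2[q]; bc=(x+(w-1)/2,y+(h-1)/2)
    cn=max(cv2.findContours((l2==q).astype(np.uint8),0,1)[0],key=cv2.contourArea); r=cv2.minAreaRect(cn)
    print("rect",r); bc=r[0]
    P=onz(c,bc,z); H=np.mean([onz(c,ce[j],z) for j in i],0); d=P-H
    B=[onz(c,p,z) for p in cv2.boxPoints(r)]; print("block sides",[np.linalg.norm(B[a]-B[a-1]).round(4) for a in range(2)])
    print("pivot",P,"handles",H,"yaw",np.arctan2(d[1],d[0])); return bc
def delta(target,s):
    Rm=R.from_quat(s["tool_rot"]).as_matrix(); x=Rm[:,0]; print("tool yaw",np.arctan2(x[1],x[0]),"move cm",100*Rm.T@(np.array(target)-s["tcp_pos"]))
E
python3 - <<'E'
from pl import *
im=cv2.imread("pics/w1.png"); s=manip.sense(); c=cam("wrist",s)
measure(im,c,(265,100,330,225))
delta([.64,-.18,.13],s)
cs=blobs(im,"orange",(140,120,195,175)); print("post",cs[0][:2],onz(c,cs[0][1],.06))
E
```

```text
red [(array([299, 160,  20,  60, 630], dtype=int32), array([308.8, 189.4])), (array([276, 161,  16,  59, 624], dtype=int32), array([283.4, 190. ]))]
block [279 125  30  40 652] [294.5 142.5]
rect ((294.0860290527344, 144.720703125), (38.60177993774414, 28.764068603515625), 87.1375961303711)
block sides [np.float64(0.036), np.float64(0.0266)]
pivot [ 0.6288 -0.1755  0.04  ] handles [ 0.5867 -0.1864  0.04  ] yaw 0.254524465407425
tool yaw 0.22996048959088886 move cm [ 4.2948 -1.9067  7.0466]
post (579, array([155.696 , 149.3316])) [ 0.5995 -0.0577  0.06  ]
```

```bash
python3 -m creep '[{"slide":[1.05,-0.83,2.5],"angular":[0,0,-0.025],"claw":0},{"slide":[1.05,-0.83,2.5],"angular":[0,0,0],"claw":0},{"slide":[1.05,-0.83,2.5],"angular":[0,0,0],"claw":0},{"slide":[0,0,0],"angular":[0,0,0],"claw":0},{"slide":[0,0,0],"angular":[0,0,0],"claw":0},{"slide":[0,0,0],"angular":[0,0,0],"claw":0}]'
python3 - <<'E'
from pl import *
s=manip.sense();c=cam("wrist",s); im=viewer.snapshot("wrist"); cv2.imwrite("pics/w2.png",im)
m=blobs(im,"red",(150,100,480,400)); print([(a[0],a[1].round(1)) for a in m[:4]])
E
```

```text
t: 2.07
tcp_pos: [0.6271, -0.1793, 0.1273]
tool_rot: [0.992, 0.125, 0.0, 0.001]
force: [-0.3, -0.3, 1.1]
finger_gap: 0.501
gripper_force: 0.0
[(902, array([331.6, 247.3])), (893, array([299.6, 247.6]))]
```

View pics/w2.png

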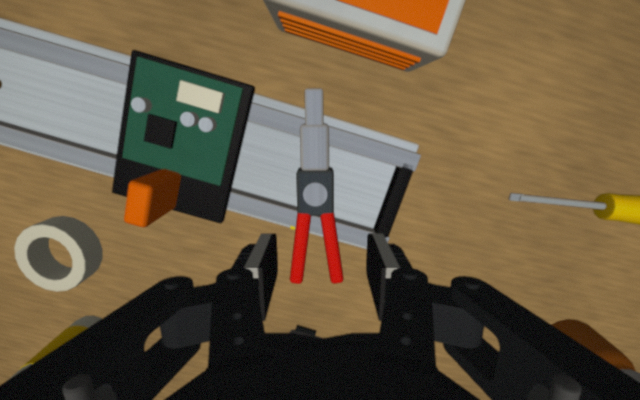

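```bash
python3 - <<'E'
from pl import *
s=manip.sense();c=cam("wrist",s); im=cv2.imread("pics/w2.png")
b=measure(im,c,(285,150,350,290))
s1=dict(s,tcp_pos=np.array([.60377,-.20707,.20042]),tool_rot=np.array([.993268,.115837,-.00057,-.00024])); c1=cam("wrist",s1)
print("tri block",tri(c1,(294.1,144.7),c,b), "red",tri(c1,(308.8,189.4),c,(331.6,247.3)),tri(c1,(283.4,190),c,(299.6,247.6)))
print(s["tcp_pos"])
# detent tick (yellow) and preheater edges
print("yellow",[(a[0],a[1],onz(c,a[1],.01)) for a in blobs(im,"yellow",(270,210,310,250),2)[:3]])
P=onz(c,b,.04); delta([P[0],P[1],.019],s)
E
```

```text
red [(array([320, 213,  23,  70, 902], dtype=int32), array([331.6, 247.3])), (array([290, 213,  21,  71, 893], dtype=int32), array([299.6, 247.6]))]
block [ 285  168   48   48 1042] [314.1 190.4]
rect ((308.4999694824219, 191.49998474121094), (46.99999237060547, 46.99999237060547), 90.0)
block sides [np.float64(0.0359), np.float64(0.0341)]
pivot [ 0.6315 -0.1685  0.04  ] handles [ 0.5894 -0.1845  0.04  ] yaw 0.36445649572290323
tri block (array([ 0.6254, -0.1708,  0.0119]), np.float64(0.003924347576245016)) red (array([ 0.5893, -0.1974,  0.0328]), np.float64(0.00047986560891621704)) (array([ 0.5827, -0.1728,  0.0325]), np.float64(0.0001459780572832375))
[ 0.6276 -0.1794  0.128 ]
yellow [(13, array([292.    , 227.3846]), array([ 0.5893, -0.163 ,  0.01  ]))]
tool yaw 0.2511521645065091 move cm [ 0.6278 -0.9878 10.8996]
```

```bash
python3 - <<'E'
from pl import *
s=manip.sense();c=cam("wrist",s)
P=onz(c,(315,191.5),.04); H=(onz(c,(331.6,247.3),.037)+onz(c,(299.6,247.6),.037))/2; J=onz(c,(314.5,92),.036)
print(P,H,J); d=J-H; print("yaw",np.arctan2(d[1],d[0]),"width",np.linalg.norm(onz(c,(297,191),.04)-onz(c,(333,191),.04)))
s1=dict(s,tcp_pos=np.array([.60377,-.20707,.20042]),tool_rot=np.array([.993268,.115837,-.00057,-.00024])); print(tri(cam("wrist",s1),(294.1,144.7),c,(315,191.5)))
delta([P[0],P[1],.019],s)
E
```

```text
[ 0.6327 -0.1731  0.04  ] [ 0.588  -0.1848  0.037 ] [ 0.701  -0.1554  0.036 ]
yaw 0.2542323724706686 width 0.02662305907940308
(array([ 0.6282, -0.1735,  0.0233]), np.float64(0.0009605433003196295))
tool yaw 0.2511521645065091 move cm [ 0.6281 -0.507  10.9005]
```

```bash
python3 -m creep '[{"slide":[0.25,-0.25,3.0],"angular":[0,0,0],"claw":0},{"slide":[0.2,-0.25,3.0],"angular":[0,0,0],"claw":0},{"slide":[0,0,3.0],"angular":[0,0,0],"claw":0},{"slide":[0,0,1.2],"angular":[0,0,0],"claw":0},{"slide":[0,0,0.7],"angular":[0,0,0],"claw":0},{"slide":[0,0,0],"angular":[0,0,0],"claw":0}]' 40 && python3 -m creep '[{"slide":[0,0,0],"angular":[0,0,0],"claw":-0.6},{"slide":[0,0,0],"angular":[0,0,0],"claw":-0.6},{"slide":[0,0,0],"angular":[0,0,0],"claw":-0.6},{"slide":[0,0,0],"angular":[0,0,0],"claw":-0.6},{"slide":[0,0,0],"angular":[0,0,0],"claw":-0.6}]' 50
```

```text
t: 2.62
tcp_pos: [0.6303, -0.1722, 0.0172]
tool_rot: [0.992, 0.126, -0.0, -0.0]
force: [0.5, 0.4, 0.7]
finger_gap: 0.498
gripper_force: 0.0
t: 3.03
tcp_pos: [0.6318, -0.1723, 0.0193]
tool_rot: [0.992, 0.126, 0.002, 0.001]
force: [-0.6, -0.9, 6.6]
finger_gap: 0.315
gripper_force: 51.5
```

```bash
python3 -m creep '[{"slide":[0,0,-1],"angular":[0,0,0],"claw":-0.6},{"slide":[0,0,-2],"angular":[0,0,0],"claw":-0.6},{"slide":[0,0,-3.5],"angular":[0,0,0],"claw":-0.6},{"slide":[0,0,-3.5],"angular":[0,0,0],"claw":-0.6},{"slide":[0,0,-3.5],"angular":[0,0,0],"claw":-0.6},{"slide":[0,0,-3],"angular":[0,0,0],"claw":-0.6},{"slide":[0,0,0],"angular":[0,0,0],"claw":-0.6}]' && python3 -m creep '[{"slide":[0,0,0],"angular":[0,0,-0.119],"claw":-0.6},{"slide":[0,0,0],"angular":[0,0,-0.119],"claw":-0.6},{"slide":[0,0,0],"angular":[0,0,-0.119],"claw":-0.6},{"slide":[0,0,0],"angular":[0,0,-0.119],"claw":-0.6},{"slide":[0,0,0],"angular":[0,0,-0.119],"claw":-0.6},{"slide":[0,0,0],"angular":[0,0,-0.119],"claw":-0.6},{"slide":[0,0,0],"angular":[0,0,-0.119],"claw":-0.6},{"slide":[0,0,0],"angular":[0,0,-0.119],"claw":-0.6},{"slide":[0,0,0],"angular":[0,0,-0.119],"claw":-0.6},{"slide":[0,0,0],"angular":[0,0,-0.119],"claw":-0.6}]' && python3 -c "
from pl import *
delta([.432,.2225,.18],manip.sense())"
```

```text
t: 3.62
tcp_pos: [0.6343, -0.1728, 0.1901]
tool_rot: [0.992, 0.126, 0.006, 0.004]
force: [1.3, -0.8, -0.6]
finger_gap: 0.313
gripper_force: 50.6
t: 4.45
tcp_pos: [0.6294, -0.1707, 0.1811]
tool_rot: [0.749, 0.663, -0.001, -0.001]
force: [0.7, -1.1, -1.9]
finger_gap: 0.317
gripper_force: 50.4
tool yaw 1.4488547548095874 move cm [ 36.631  -24.3744   0.2207]
```

```bash
python3 -m creep '[{"slide":[3.33,-2.22,0],"angular":[0,0,0],"claw":-0.6},{"slide":[3.33,-2.22,0],"angular":[0,0,0],"claw":-0.6},{"slide":[3.33,-2.22,0],"angular":[0,0,0],"claw":-0.6},{"slide":[3.33,-2.22,0],"angular":[0,0,0],"claw":-0.6},{"slide":[3.33,-2.22,0],"angular":[0,0,0],"claw":-0.6},{"slide":[3.33,-2.22,0],"angular":[0,0,0],"claw":-0.6},{"slide":[3.33,-2.22,0],"angular":[0,0,0],"claw":-0.6},{"slide":[3.33,-2.22,0],"angular":[0,0,0],"claw":-0.6},{"slide":[3.33,-2.22,0],"angular":[0,0,0],"claw":-0.6},{"slide":[3.33,-2.22,0],"angular":[0,0,0],"claw":-0.6}]' && python3 -m creep '[{"slide":[3.3,-2.2,0],"angular":[0,0,0],"claw":-0.6},{"slide":[0,0,0],"angular":[0,0,0],"claw":-0.6},{"slide":[0,0,0],"angular":[0,0,0],"claw":-0.6},{"slide":[0,0,0],"angular":[0,0,0],"claw":-0.6}]' && python3 -c "
from pl import *
delta([.432,.2225,.06],manip.sense())
cv2.imwrite('pics/w3.png',viewer.snapshot('wrist'))"
```

```text
t: 5.28
tcp_pos: [0.4506, 0.1885, 0.1818]
tool_rot: [0.751, 0.66, -0.001, -0.001]
force: [0.3, 1.0, -1.9]
finger_gap: 0.316
gripper_force: 50.5
t: 5.62
tcp_pos: [0.4348, 0.2227, 0.182]
tool_rot: [0.75, 0.661, -0.0, 0.0]
force: [0.4, -0.5, -1.8]
finger_gap: 0.318
gripper_force: 50.5
tool yaw 1.4442934560845389 move cm [-0.0519 -0.2644 12.2017]
```

View pics/w3.png

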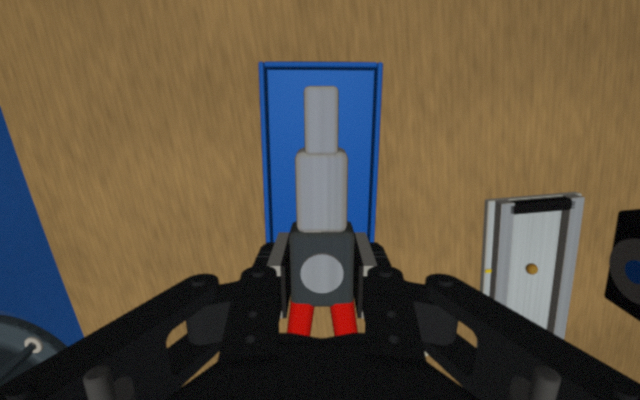

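```bash
python3 -m creep '[{"slide":[0,-0.1,4],"angular":[0,0,0],"claw":-0.6},{"slide":[0,-0.1,4],"angular":[0,0,0],"claw":-0.6},{"slide":[0,0,4],"angular":[0,0,0],"claw":-0.6},{"slide":[0,0,3],"angular":[0,0,0],"claw":-0.6},{"slide":[0,0,1.4],"angular":[0,0,0],"claw":-0.6},{"slide":[0,0,0.6],"angular":[0,0,0],"claw":-0.6},{"slide":[0,0,0.4],"angular":[0,0,0],"claw":-0.6},{"slide":[0,0,0],"angular":[0,0,0],"claw":-0.6},{"slide":[0,0,0],"angular":[0,0,0],"claw":-0.6}]'
```

```text
t: 6.42
tcp_pos: [0.4344, 0.2226, 0.0091]
tool_rot: [0.751, 0.66, 0.001, 0.0]
force: [-0.0, -0.7, -1.3]
finger_gap: 0.315
gripper_force: 50.4
```

```bash
python3 -m creep '[{"slide":[0,0,0.3],"angular":[0,0,0],"claw":-0.6},{"slide":[0,0,0.1],"angular":[0,0,0],"claw":-0.6},{"slide":[0,0,0],"angular":[0,0,0],"claw":-0.6},{"slide":[0,0,0],"angular":[0,0,0],"claw":-0.6}]'; python3 -m creep '[{"slide":[0,0,0.1],"angular":[0,0,0],"claw":-0.6},{"slide":[0,0,0.1],"angular":[0,0,0],"claw":-0.6},{"slide":[0,0,0],"angular":[0,0,0],"claw":-0.6}]'
```

```text
t: 6.75
tcp_pos: [0.4339, 0.2231, 0.005]
tool_rot: [0.751, 0.661, 0.001, 0.0]
force: [0.5, -0.5, 0.3]
finger_gap: 0.316
gripper_force: 52.4
t: 7.0
tcp_pos: [0.4339, 0.2231, 0.0049]
tool_rot: [0.751, 0.661, 0.001, 0.001]
force: [-2.2, -1.9, 19.8]
finger_gap: 0.318
gripper_force: 63.4
```

```bash
python3 -m creep '[{"slide":[0,0,-0.2],"angular":[0,0,0],"claw":-0.6},{"slide":[0,0,0],"angular":[0,0,0],"claw":0},{"slide":[0,0,0],"angular":[0,0,0],"claw":0},{"slide":[0,0,0],"angular":[0,0,0],"claw":0},{"slide":[0,0,-1],"angular":[0,0,0],"claw":0},{"slide":[0,0,-3],"angular":[0,0,0],"claw":0},{"slide":[0,0,-4],"angular":[0,0,0],"claw":0},{"slide":[0,0,-4],"angular":[0,0,0],"claw":0},{"slide":[0,0,-4],"angular":[0,0,0],"claw":0},{"slide":[0,0,-1.5],"angular":[0,0,0],"claw":0}]' && python3 -m creep '[{"slide":[0,0,0],"angular":[0,0,0.12],"claw":0},{"slide":[0,0,0],"angular":[0,0,0.12],"claw":0},{"slide":[0,0,0],"angular":[0,0,0.12],"claw":0},{"slide":[0,0,0],"angular":[0,0,0.12],"claw":0},{"slide":[0,0,0],"angular":[0,0,0.12],"claw":0},{"slide":[0,0,0],"angular":[0,0,0.12],"claw":0},{"slide":[0,0,0],"angular":[0,0,0.12],"claw":0},{"slide":[0,0,0],"angular":[0,0,0.12],"claw":0},{"slide":[0,0,0],"angular":[0,0,0.12],"claw":0},{"slide":[0,0,0],"angular":[0,0,0.12],"claw":0}]' && python3 -m creep '[{"slide":[0,0,0],"angular":[0,0,0.12],"claw":0},{"slide":[0,0,0],"angular":[0,0,0.12],"claw":0},{"slide":[0,0,0],"angular":[0,0,0.05],"claw":0},{"slide":[0,0,0],"angular":[0,0,0],"claw":0}]' && python3 -c "
from pl import *
delta([.575,-.0655,.17],manip.sense())
for n in ('top','scene'): cv2.imwrite('pics/%s2.png'%n,viewer.snapshot(n))"
```

```text
t: 7.83
tcp_pos: [0.4353, 0.2236, 0.1846]
tool_rot: [0.751, 0.661, 0.004, 0.002]
force: [0.8, 0.9, -0.4]
finger_gap: 0.499
gripper_force: 0.0
t: 8.67
tcp_pos: [0.4327, 0.2228, 0.1796]
tool_rot: [0.993, 0.118, -0.0, 0.0]
force: [0.9, 0.7, 0.1]
finger_gap: 0.5
gripper_force: 0.0
t: 9.0
tcp_pos: [0.4328, 0.2229, 0.1796]
tool_rot: [1.0, -0.024, -0.0, 0.0]
force: [0.4, -0.1, -0.4]
finger_gap: 0.502
gripper_force: 0.0
tool yaw -0.04789180697375415 move cm [15.5852 28.1218  0.9518]
```

```bash
python3 -m creep '[{"slide":[1.95,3.52,0],"angular":[0,0,0],"claw":0},{"slide":[1.95,3.52,0],"angular":[0,0,0],"claw":0},{"slide":[1.95,3.52,0],"angular":[0,0,0],"claw":0},{"slide":[1.95,3.52,0],"angular":[0,0,0],"claw":0},{"slide":[1.95,3.52,0],"angular":[0,0,0],"claw":0},{"slide":[1.95,3.52,0],"angular":[0,0,0],"claw":0},{"slide":[1.95,3.52,0],"angular":[0,0,0],"claw":0},{"slide":[1.95,3.52,0],"angular":[0,0,0],"claw":0},{"slide":[0,0,0],"angular":[0,0,0],"claw":0},{"slide":[0,0,0],"angular":[0,0,0],"claw":0}]' && python3 - <<'E'
from pl import *
s=manip.sense();c=cam("wrist",s); im=viewer.snapshot("wrist")
top=cv2.imread("pics/top2.png")[205:295,190:310]
w=cv2.resize(top,(480,360)); out=np.zeros((560,800,3),np.uint8); out[:400,:640]=im; out[400:,:]=0
out=np.vstack([out[:400,:640]]); cv2.imwrite("pics/w4.png",out); cv2.imwrite("pics/traycrop.png",w)
print(s["tcp_pos"],s["tool_rot"]); print([(a[0],a[1].round(1)) for a in blobs(im,"orange")[:5]])
E
```

```text
t: 9.93
tcp_pos: [0.5766, -0.0681, 0.1792]
tool_rot: [1.0, -0.025, 0.0, 0.0]
force: [-0.7, 0.8, 0.7]
finger_gap: 0.501
gripper_force: 0.0
[ 0.5766 -0.0681  0.1792] [ 0.9997 -0.025   0.0003  0.    ]
[(714, array([312.3, 160.6])), (37, array([421.1, 110.3])), (22, array([143. , 113.1]))]
```

View pics/w4.png

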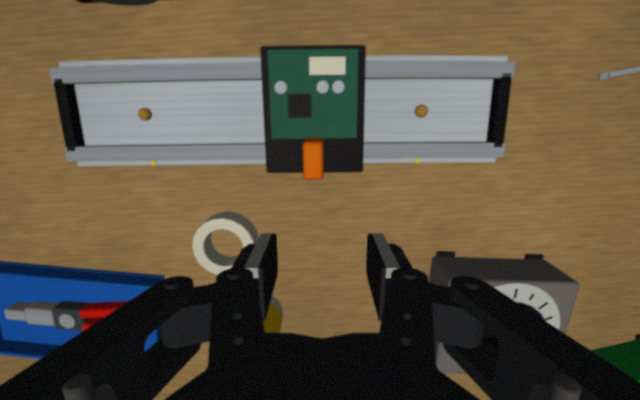

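View pics/traycrop.png

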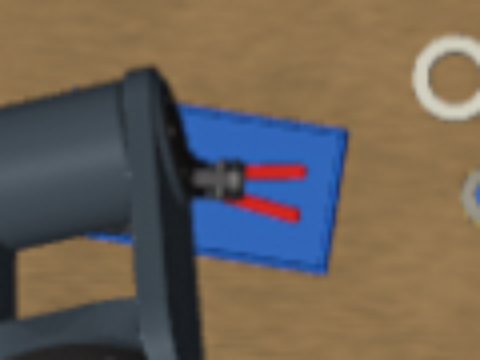

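```bash
python3 - <<'E'
from pl import *
s=manip.sense();c=cam("wrist",s); im=cv2.imread("pics/w4.png")
A=onz(c,(143,113.1),.010);B=onz(c,(421.1,110.3),.010)
tk=[a[1] for a in blobs(im,"yellow",(140,150,430,170),2)]; print("ticks",tk)
T=[onz(c,t,.010) for t in tk]; print("dots",A,B,"len",np.linalg.norm(A-B)); print("T",T,[np.linalg.norm(T[0]-T[-1])])
d=A-B; yaw=np.arctan2(-d[0],d[1]); print("track yaw",yaw)
m=mask(im,"orange",(295,130,330,190)); cn=max(cv2.findContours(m,0,1)[0],key=cv2.contourArea); x,y,w,h=cv2.boundingRect(cn); print(x,y,w,h)
hsv=cv2.cvtColor(im,cv2.COLOR_BGR2HSV); print(hsv[136:184:3,313].tolist())
ct,cs=cam("top"),cam("scene")
for col,row in((x,y+h-2),(x+w-1,y+h-2),(x+w/2-.5,y)): print(onz(c,(col,row),.077))
t2=blobs(cv2.imread("pics/top0.png"),"orange",(325,180,350,205))[0][1]; print("top/wrist post",tri(ct,t2,c,(x+w/2-.5,165)))
E
```

```text
ticks [array([416.5   , 160.2222]), array([153.2353, 163.0588])]
dots [0.6458 0.1005 0.01  ] [ 0.6353 -0.163   0.01  ] len 0.26376611493545693
T [array([ 0.588 , -0.1599,  0.01  ]), array([0.5977, 0.0992, 0.01  ])] [np.float64(0.25925139465774594)]
track yaw -0.03980988396020216
303 142 20 38
[[66, 71, 72], [12, 230, 81], [13, 251, 140], [14, 242, 190], [13, 230, 197], [13, 229, 196], [14, 236, 197], [14, 236, 197], [14, 235, 195], [13, 229, 198], [14, 237, 195], [14, 243, 195], [13, 229, 198], [13, 234, 196], [13, 227, 163], [18, 126, 132]]
[ 0.5894 -0.0526  0.077 ]
[ 0.5887 -0.0673  0.077 ]
[ 0.6167 -0.0614  0.077 ]
top/wrist post (array([ 0.602 , -0.063 ,  0.0964]), np.float64(0.0038010757763794196))
```

```bash
python3 -m creep '[{"slide":[0.8,-0.2,3.5],"angular":[0,0,-0.01],"claw":0},{"slide":[0.9,-0.25,3.5],"angular":[0,0,0],"claw":0},{"slide":[0.9,-0.25,3.5],"angular":[0,0,0],"claw":0},{"slide":[0,0,1.8],"angular":[0,0,0],"claw":0},{"slide":[0,0,1],"angular":[0,0,0],"claw":0},{"slide":[0,0,0],"angular":[0,0,0],"claw":0},{"slide":[0,0,0],"angular":[0,0,0],"claw":0}]' && python3 -m creep '[{"slide":[0,0,0],"angular":[0,0,0],"claw":-0.3},{"slide":[0,0,0],"angular":[0,0,0],"claw":-0.5},{"slide":[0,0,0],"angular":[0,0,0],"claw":-0.8},{"slide":[0,0,0],"angular":[0,0,0],"claw":-0.8},{"slide":[0,0,0],"angular":[0,0,0],"claw":-0.8},{"slide":[0,0,0],"angular":[0,0,0],"claw":-0.8},{"slide":[0,0,0],"angular":[0,0,0],"claw":-0.8}]' 40; python3 -c "
from pl import *
s=manip.sense();print(s['tcp_pos'],s['finger_gap'],s['gripper_force'],s['force'])"
```

```text
t: 10.57
tcp_pos: [0.6015, -0.0587, 0.0466]
tool_rot: [1.0, -0.018, -0.0, -0.0]
force: [0.2, -0.3, 1.1]
finger_gap: 0.498
gripper_force: 0.0
t: 11.15
tcp_pos: [0.603, -0.0602, 0.0483]
tool_rot: [1.0, -0.019, 0.002, 0.0]
force: [-1.3, -0.3, 6.0]
finger_gap: 0.18
gripper_force: 41.6
[ 0.603  -0.0602  0.0483] 0.17962221475365558 41.61100745201111 [-1.3054 -0.2654  6.0104]
```

```bash
python3 -m creep '[{"slide":[0,1,0],"angular":[0,0,0],"claw":-0.8},{"slide":[0,1.5,0],"angular":[0,0,0],"claw":-0.8},{"slide":[0,1.5,0],"angular":[0,0,0],"claw":-0.8},{"slide":[0,1.5,0],"angular":[0,0,0],"claw":-0.8},{"slide":[0,1.5,0],"angular":[0,0,0],"claw":-0.8},{"slide":[0,1,0],"angular":[0,0,0],"claw":-0.8},{"slide":[0,0.5,0],"angular":[0,0,0],"claw":-0.8},{"slide":[0,0,0],"angular":[0,0,0],"claw":-0.8},{"slide":[0,0,0],"angular":[0,0,0],"claw":-0.8}]'; for i in 1 2 ; do python3 -m creep '[{"slide":[0,0.2,0],"angular":[0,0,0],"claw":-0.8},{"slide":[0,0,0],"angular":[0,0,0],"claw":-0.8},{"slide":[0,0,0],"angular":[0,0,0],"claw":-0.8}]'; done; python3 -c "
from pl import *
s=manip.sense();delta([.6,-.16,.048],s)
im=viewer.snapshot('top');cv2.imwrite('pics/top3.png',im)"
```

```text
t: 11.9
tcp_pos: [0.5994, -0.1461, 0.0483]
tool_rot: [1.0, -0.019, 0.001, 0.001]
force: [-2.4, -2.1, 6.8]
finger_gap: 0.18
gripper_force: 41.6
t: 12.15
tcp_pos: [0.5994, -0.1474, 0.0484]
tool_rot: [1.0, -0.019, 0.001, 0.0]
force: [-2.7, -0.1, 6.6]
finger_gap: 0.178
gripper_force: 41.6
t: 12.4
tcp_pos: [0.5994, -0.1482, 0.0484]
tool_rot: [1.0, -0.019, 0.001, -0.0]
force: [-0.9, 2.3, 6.8]
finger_gap: 0.179
gripper_force: 41.7
tool yaw -0.03819969908627161 move cm [0.1094 1.176  0.0358]
```

```bash
for i in 1 2 3 4 5 6; do python3 -m creep '[{"slide":[0,0.2,0],"angular":[0,0,0],"claw":-0.8},{"slide":[0,0,0],"angular":[0,0,0],"claw":-0.8},{"slide":[0,0,0],"angular":[0,0,0],"claw":-0.8}]' | egrep "tcp|force:"; done
```

```text
tcp_pos: [0.5993, -0.1486, 0.0484]
force: [0.3, 7.4, 8.2]
gripper_force: 41.8
tcp_pos: [0.5993, -0.1492, 0.0484]
force: [0.4, 11.1, 8.8]
gripper_force: 41.8
tcp_pos: [0.5991, -0.1536, 0.0484]
force: [-1.4, 3.7, 8.1]
gripper_force: 41.7
tcp_pos: [0.599, -0.1566, 0.0484]
force: [-2.1, 0.8, 7.5]
gripper_force: 41.7
tcp_pos: [0.5989, -0.1593, 0.0484]
force: [-2.9, -0.6, 7.0]
gripper_force: 41.6
tcp_pos: [0.5988, -0.1617, 0.0484]
force: [-1.7, -1.5, 7.3]
gripper_force: 41.6
```

```bash
for i in 1 2; do python3 -m creep '[{"slide":[0,0.1,0],"angular":[0,0,0],"claw":-0.8},{"slide":[0,0,0],"angular":[0,0,0],"claw":-0.8},{"slide":[0,0,0],"angular":[0,0,0],"claw":-0.8}]' | egrep "tcp|force:"; done;  python3 - <<'E'
from pl import *
im=viewer.snapshot('top');cv2.imwrite('pics/top3.png',im)
s=viewer.snapshot('scene');cv2.imwrite('pics/scene3.png',s)
ct,cs=cam("top"),cam("scene")
for n,box,z in(("post",(335,170,395,212),.077),("pre",(350,115,400,146),.078)):
    print(n,[(a[0],a[1].round(1),onz(ct,a[1],z)) for a in blobs(im,"orange",box)[:3]])
print([(a[0],a[1].round(1)) for a in blobs(s,"orange",(270,200,375,290))[:4]])
g=blobs(im,"green",(320,150,400,205)); print("board",[(a[0],a[1].round(1),onz(ct,a[1],.034)) for a in g[:2]])
g0=blobs(cv2.imread("pics/top0.png"),"green",(320,150,400,205)); print("board0",[(a[0],a[1].round(1),onz(ct,a[1],.034)) for a in g0[:2]])
E
```

```text
tcp_pos: [0.5988, -0.1624, 0.0484]
force: [-1.5, -0.3, 7.0]
gripper_force: 41.6
tcp_pos: [0.5987, -0.163, 0.0484]
force: [-1.3, 1.2, 7.5]
gripper_force: 41.6
post []
pre [(354, array([373.9, 137.8]), array([ 0.7678, -0.1728,  0.078 ]))]
[(387, array([350.5, 265.9])), (41, array([302.7, 244.1]))]
board [(12, array([359.7, 168.8]), array([ 0.682 , -0.1351,  0.034 ]))]
board0 [(452, array([337. , 177.9]), array([ 0.6529, -0.0671,  0.034 ]))]
```

```bash
python3 -m creep '[{"slide":[0,-0.1,0],"angular":[0,0,0],"claw":-0.8},{"slide":[0,0,0],"angular":[0,0,0],"claw":-0.1},{"slide":[0,0,0],"angular":[0,0,0],"claw":-0.1},{"slide":[0,0,0],"angular":[0,0,0],"claw":-0.1},{"slide":[0,0,-2],"angular":[0,0,0],"claw":-0.1},{"slide":[-2.6,0,-4],"angular":[0,0,0],"claw":-0.1},{"slide":[-0,0,-4],"angular":[0,0,0],"claw":0},{"slide":[0,0,-3],"angular":[0,0,0],"claw":0},{"slide":[0,0,0],"angular":[0,0,0],"claw":0},{"slide":[0,0,0],"angular":[0,0,0],"claw":0}]'; python3 - <<'E'
from pl import *
s=manip.sense();c=cam("wrist",s); im=viewer.snapshot("wrist"); cv2.imwrite("pics/w5.png",im)
sc=viewer.snapshot('scene');cv2.imwrite('pics/scene4.png',sc); ct,cs=cam("top"),cam("scene")
b=[(a[0],a[1].round(1)) for a in blobs(sc,"orange",(270,200,375,290))[:4]]; print(b)
x=blobs(im,"orange"); 
for a in x[:6]: print(a[0],a[1].round(1),onz(c,a[1],.01),onz(c,a[1],.077))
print("ticks",[(a[1],onz(c,a[1],.01)) for a in blobs(im,"yellow",(0,120,640,190),2)[:4]])
print("scene post z.07",[onz(cs,q[1],.0761) for q in b])
E
```

```text
t: 15.38
tcp_pos: [0.5768, -0.1614, 0.1735]
tool_rot: [1.0, -0.019, 0.002, 0.001]
force: [-0.6, 0.6, 0.0]
finger_gap: 0.497
gripper_force: 0.0
[(387, array([350.5, 265.9])), (93, array([300.3, 242.4]))]
726 [321.1 167.4] [ 0.5887 -0.1618  0.01  ] [ 0.6001 -0.1622  0.077 ]
21 [ 43.9 117.3] [0.6473 0.1003 0.01  ] [0.6458 0.0423 0.077 ]
ticks [(array([ 58.9, 166. ]), array([0.6002, 0.0964, 0.01  ]))]
scene post z.07 [array([ 0.7665, -0.1698,  0.0761]), array([ 0.6061, -0.173 ,  0.0761])]
```

View pics/w5.png

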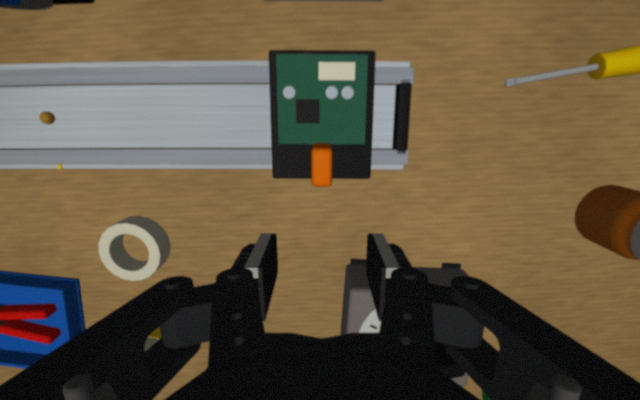

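```bash
python3 -m creep '[{"slide":[1.3,0,4],"angular":[0,0,0],"claw":0},{"slide":[1.1,0,4],"angular":[0,0,0],"claw":0},{"slide":[0,0,3],"angular":[0,0,0],"claw":0},{"slide":[0,0,1.5],"angular":[0,0,0],"claw":0},{"slide":[0,0,0],"angular":[0,0,0],"claw":0},{"slide":[0,0,0],"angular":[0,0,0],"claw":-0.6},{"slide":[0,0,0],"angular":[0,0,0],"claw":-0.8},{"slide":[0,0,0],"angular":[0,0,0],"claw":-0.8},{"slide":[0,0,0],"angular":[0,0,0],"claw":-0.8}]'|egrep "tcp|force:"; echo; for i in 1 2 3 4 5 6; do python3 -m creep '[{"slide":[0,0.15,0],"angular":[0,0,0],"claw":-0.8},{"slide":[0,0,0],"angular":[0,0,0],"claw":-0.8}]' | egrep "tcp|^force:"; done
```

```text
tcp_pos: [0.5998, -0.1622, 0.0471]
force: [1.2, -1.1, -7.5]
gripper_force: 43.2

tcp_pos: [0.5997, -0.1631, 0.0471]
force: [1.3, 0.2, -6.0]
tcp_pos: [0.5997, -0.1641, 0.0471]
force: [2.0, 3.6, -4.2]
tcp_pos: [0.5996, -0.1645, 0.0471]
force: [4.2, 5.6, -3.3]
tcp_pos: [0.5996, -0.1647, 0.0471]
force: [3.9, 10.3, -2.5]
tcp_pos: [0.5995, -0.1656, 0.047]
force: [3.9, 10.8, -3.4]
tcp_pos: [0.5994, -0.169, 0.0471]
force: [1.2, 2.7, -3.2]
```

```bash
for i in 1 2 3 4 5 6 7 8 9 10 11 12 13 14; do python3 -m creep '[{"slide":[0,-0.1,0],"angular":[0,0,0],"claw":-0.8},{"slide":[0,0,0],"angular":[0,0,0],"claw":-0.8}]' | egrep "tcp|^force:"; done
```

```text
tcp_pos: [0.5994, -0.1695, 0.0471]
force: [2.0, 2.8, -3.2]
tcp_pos: [0.5994, -0.1695, 0.0471]
force: [1.3, 0.0, -2.3]
tcp_pos: [0.5995, -0.1689, 0.0471]
force: [0.4, -2.3, -1.3]
tcp_pos: [0.5995, -0.1672, 0.047]
force: [0.2, -0.8, 0.8]
tcp_pos: [0.5996, -0.1656, 0.047]
force: [1.8, 0.2, 1.3]
tcp_pos: [0.5997, -0.1642, 0.047]
force: [1.4, 1.3, 3.1]
tcp_pos: [0.5997, -0.1635, 0.047]
force: [1.1, 0.6, 3.4]
tcp_pos: [0.5997, -0.1629, 0.047]
force: [0.9, -0.7, 4.5]
tcp_pos: [0.5997, -0.1622, 0.047]
force: [0.1, -2.3, 4.8]
tcp_pos: [0.5997, -0.162, 0.047]
force: [-0.5, -4.7, 5.7]
tcp_pos: [0.5998, -0.1617, 0.047]
force: [-1.6, -7.5, 5.0]
tcp_pos: [0.5998, -0.1616, 0.047]
force: [-2.4, -9.5, 4.1]
tcp_pos: [0.5998, -0.1615, 0.047]
force: [-2.0, -11.7, 4.0]
tcp_pos: [0.5998, -0.1608, 0.047]
force: [-2.1, -12.7, 4.0]
```

```bash
python3 -m creep '[{"slide":[0,0.3,0],"angular":[0,0,0],"claw":-0.8},{"slide":[0,0.3,0],"angular":[0,0,0],"claw":-0.8},{"slide":[0,0,0],"angular":[0,0,0],"claw":-0.8},{"slide":[0,0,0],"angular":[0,0,0],"claw":-0.8}]' | egrep "tcp|^force:";  python3 -m creep '[{"slide":[0,0,0],"angular":[0,0,0],"claw":-0.1},{"slide":[0,0,0],"angular":[0,0,0],"claw":-0.1},{"slide":[0,0,0],"angular":[0,0,0],"claw":0},{"slide":[0,0,-2],"angular":[0,0,0],"claw":0},{"slide":[-1,0,-3.8],"angular":[0,0,0],"claw":0},{"slide":[-1.3,0,-3.8],"angular":[0,0,0],"claw":0},{"slide":[0,0,-3],"angular":[0,0,0],"claw":0},{"slide":[0,0,0],"angular":[0,0,0],"claw":0},{"slide":[0,0,0],"angular":[0,0,0],"claw":0}]'|grep tcp; python3 - <<'E'
from pl import *
s=manip.sense();c=cam("wrist",s); im=viewer.snapshot("wrist"); cv2.imwrite("pics/w6.png",im)
for a in blobs(im,"orange")[:6]: print(a[0],a[1].round(1),onz(c,a[1],.01),onz(c,a[1],.077))
# controller
ct,cs=cam("top"),cam("scene"); t0=cv2.imread("pics/top0.png"); 
g=cv2.cvtColor(t0,cv2.COLOR_BGR2GRAY)
m=cv2.inRange(cv2.cvtColor(t0,cv2.COLOR_BGR2HSV),(0,0,120),(180,60,255)); k=np.zeros_like(m);k[232:282,370:425]=255;m&=k
cn=max(cv2.findContours(m,0,1)[0],key=cv2.contourArea); (x,y),r=cv2.minEnclosingCircle(cn); print("disc",x,y,r,onz(ct,(x,y),.057))
delta([.385,-.245,.2],s)
E
```

```text
tcp_pos: [0.5997, -0.163, 0.047]
force: [0.6, -1.4, 4.2]
tcp_pos: [0.5771, -0.162, 0.1745]
719 [321.  167.4] [ 0.5886 -0.1623  0.01  ] [ 0.6001 -0.1627  0.077 ]
23 [ 44.2 117. ] [0.6475 0.1003 0.01  ] [0.6461 0.0423 0.077 ]
disc 397.5 255.79629516601562 19.189090728759766 [ 0.4224 -0.2461  0.057 ]
tool yaw -0.036750357674152793 move cm [-18.8867   9.0009  -2.6054]
```

```bash
python3 -m creep '[{"slide":[-3.3,1.5,-0.5],"angular":[0,0,0],"claw":0.2},{"slide":[-3.3,1.5,-0.5],"angular":[0,0,0],"claw":0.2},{"slide":[-3.3,1.5,-0.5],"angular":[0,0,0],"claw":0.2},{"slide":[-3.3,1.5,-0.5],"angular":[0,0,0],"claw":0.2},{"slide":[-3.3,1.5,-0.5],"angular":[0,0,0],"claw":0.2},{"slide":[-3.3,1.5,-0.5],"angular":[0,0,0],"claw":0.2},{"slide":[0,0,0],"angular":[0,0,0],"claw":0.2},{"slide":[0,0,0],"angular":[0,0,0],"claw":0.2}]'|grep tcp; python3 - <<'E'
from pl import *
s=manip.sense();c=cam("wrist",s); im=viewer.snapshot("wrist"); cv2.imwrite("pics/w7.png",im)
print(s["tcp_pos"],s["tool_rot"],s["q"])
print([(a[0],a[1].round(1)) for a in blobs(im,"red")[:4]],[(a[0],a[1].round(1)) for a in blobs(im,"white")[:6]])
E
```

```text
tcp_pos: [0.3733, -0.2443, 0.2014]
[ 0.3733 -0.2443  0.2014] [ 0.9998 -0.0205 -0.0012 -0.0015] [-0.831   0.3374  1.8962  0.0004  0.9118  0.7806]
[(182, array([290. ,  75.3]))] [(1339, array([335.4, 164.8])), (226, array([296.4, 135.3])), (55, array([47.3, 63.2])), (38, array([519.9, 284.3])), (14, array([279.6, 156.4])), (12, array([269.9, 130.8]))]
```

View pics/w7.png

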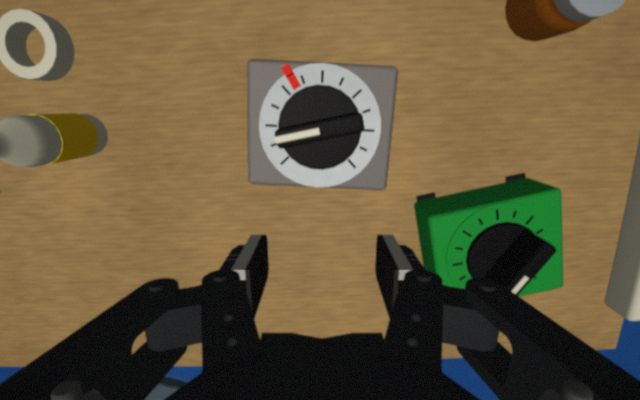

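```bash
cat > dial.py <<'E'
from pl import *
def dial(im,c,box,zt=.061,zp=.099):
    x0,y0,x1,y1=box
    hsv=cv2.cvtColor(im,cv2.COLOR_BGR2HSV)
    # disc+dial: light unsaturated disc, take its outline and fit an ellipse
    m=cv2.inRange(hsv,(0,0,140),(180,60,255)); k=np.zeros_like(m);k[y0:y1,x0:x1]=255;m&=k
    m=cv2.morphologyEx(m,cv2.MORPH_CLOSE,np.ones((3,3)))
    cn=max(cv2.findContours(m,cv2.RETR_EXTERNAL,1)[0],key=cv2.contourArea); e=cv2.fitEllipse(cv2.convexHull(cn)); print("ellipse",e)
    C=onz(c,e[0],.057); print("disc centre",C, "diam",np.linalg.norm(onz(c,(e[0][0]-e[1][0]/2,e[0][1]),.057)-onz(c,(e[0][0]+e[1][0]/2,e[0][1]),.057)))
    t=blobs(im,"red",box)[0]; T=onz(c,t[1],zt); a=T-C; print("tab px",t[1],"r",np.linalg.norm(a[:2]),"ang",np.arctan2(a[1],a[0]))
    w=[b for b in blobs(im,"white",box,40)]
    return C,T,w
E
python3 - <<'E'
from dial import *
s=manip.sense();c=cam("wrist",s); im=cv2.imread("pics/w7.png")
C,T,w=dial(im,c,(248,60,398,190))
for b in w[:3]:
    ys,xs=np.nonzero(b[2]); 
    if b[0]>600: continue
    vx,vy,x,y=cv2.fitLine(np.stack([xs,ys],1).astype(np.float32),cv2.DIST_L2,0,.01,.01).ravel()
    t=(xs-x)*vx+(ys-y)*vy; E=[onz(c,(x+vx*k,y+vy*k),.099) for k in (t.min(),t.max())]
    print(b[0],E,"len",np.linalg.norm(E[0]-E[1]))
    E.sort(key=lambda p:-np.linalg.norm(p-C)); d=E[0]-E[1]; print("pointer ang",np.arctan2(d[1],d[0]),"perp offs of C",np.cross(d[:2]/np.linalg.norm(d),(C-E[0])[:2]),"tip from C",np.linalg.norm((E[0]-C)[:2]))
# height of dial by tri with top view
ct,cs=cam("top"),cam("scene"); t0=cv2.imread("pics/top0.png"); 
print("tab tri",tri(ct,blobs(t0,"red",(380,230,398,250))[0][1],c,blobs(im,"red",(248,60,398,190))[0][1]))
sc=cv2.imread("pics/scene0.png"); print([(a[0],a[1].round(1)) for a in blobs(sc,"white",(225,215,250,245))])
E
```

```text
ellipse ((319.39373779296875, 124.74623107910156), (122.8779067993164, 124.96745300292969), 175.3321075439453)
disc centre [ 0.4266 -0.2441  0.057 ] diam 0.10760308728805151
tab px [289.9615  75.3297] r 0.04735872735351512 ang 0.5033777561037323
226 [array([ 0.4186, -0.2098,  0.099 ]), array([ 0.4241, -0.2434,  0.099 ])] len 0.03407290496607198
pointer ang 1.7343512997908181 perp offs of C -0.0023645007670376602 tip from C 0.035223155845771174
tab tri (array([ 0.4672, -0.2222,  0.0712]), np.float64(0.0003421979052577126))
[(38, array([246.5, 228.9])), (30, array([246.4, 241.8])), (16, array([227.6, 226.7])), (11, array([236.2, 222.2]))]<stdin>:10: DeprecationWarning: Arrays of 2-dimensional vectors are deprecated. Use arrays of 3-dimensional vectors instead. (deprecated in NumPy 2.0)
```

```bash
python3 -m creep '[{"slide":[2.6,-0.1,0],"angular":[0,0,0],"claw":0},{"slide":[2.6,-0.1,0],"angular":[0,0,0],"claw":0},{"slide":[0,0,0],"angular":[0,0,-0.12],"claw":0},{"slide":[0,0,0],"angular":[0,0,-0.12],"claw":0},{"slide":[0,0,0],"angular":[0,0,-0.12],"claw":0},{"slide":[0,0,0],"angular":[0,0,-0.12],"claw":0},{"slide":[0,0,0],"angular":[0,0,-0.12],"claw":0},{"slide":[0,0,0],"angular":[0,0,-0.12],"claw":0},{"slide":[0,0,0],"angular":[0,0,-0.12],"claw":0}]'|grep tcp;  python3 -m creep '[{"slide":[0,0,1],"angular":[0,0,-0.12],"claw":0},{"slide":[0,0,1],"angular":[0,0,-0.12],"claw":0},{"slide":[0,0,1],"angular":[0,0,-0.12],"claw":0},{"slide":[0,0,1],"angular":[0,0,-0.12],"claw":0},{"slide":[0,0,1],"angular":[0,0,-0.12],"claw":0},{"slide":[0,0,1],"angular":[0,0,-0.12],"claw":0},{"slide":[0,0,0],"angular":[0,0,-0.12],"claw":0},{"slide":[0,0,0],"angular":[0,0,-0.095],"claw":0},{"slide":[0,0,0],"angular":[0,0,0],"claw":0},{"slide":[0,0,0],"angular":[0,0,0],"claw":0}]'|grep tcp; python3 -c "
from pl import *
delta([.4262,-.2445,.069],manip.sense())"
```

```text
tcp_pos: [0.4285, -0.2431, 0.2014]
tcp_pos: [0.4281, -0.2434, 0.1417]
tool yaw 1.7372655918678628 move cm [-0.0819 -0.1956  7.2662]
```

```bash
python3 -m creep '[{"slide":[0,-0.1,3],"angular":[0,0,0],"claw":0},{"slide":[-0.1,-0.1,2.5],"angular":[0,0,0],"claw":0},{"slide":[0,0,1.2],"angular":[0,0,0],"claw":0},{"slide":[0,0,0.5],"angular":[0,0,0],"claw":0},{"slide":[0,0,0],"angular":[0,0,0],"claw":0},{"slide":[0,0,0],"angular":[0,0,0],"claw":0}]'|egrep "tcp|force:";  python3 -m creep '[{"slide":[0,0,0],"angular":[0,0,0],"claw":-0.4},{"slide":[0,0,0],"angular":[0,0,0],"claw":-0.8},{"slide":[0,0,0],"angular":[0,0,0],"claw":-0.8},{"slide":[0,0,0],"angular":[0,0,0],"claw":-0.8},{"slide":[0,0,0],"angular":[0,0,0],"claw":-0.8},{"slide":[0,0,0],"angular":[0,0,0],"claw":-0.8}]' 40;python3 -c "
from pl import *
s=manip.sense();delta([.4262,-.2445,.069],s);print(s['force'],s['ft_torque'])"
```

```text
tcp_pos: [0.4259, -0.2457, 0.0707]
force: [0.2, -0.5, 0.5]
gripper_force: 0.0
t: 24.0
tcp_pos: [0.424, -0.2465, 0.0718]
tool_rot: [0.645, 0.764, -0.001, -0.0]
force: [-7.0, -4.6, 3.3]
finger_gap: 0.169
gripper_force: 42.3
tool yaw 1.73946207997837 move cm [0.1569 0.2529 0.2796]
[-7.0164 -4.6148  3.2989] [-0.609   0.9652  0.0812]
```

```bash
python3 -m creep '[{"slide":[-0.1,-0.25,0],"angular":[0,0,0],"claw":-0.8},{"slide":[0,0,0],"angular":[0,0,0],"claw":-0.8},{"slide":[0,0,0],"angular":[0,0,0],"claw":-0.8}]';python3 -m creep '[{"slide":[0,0,0],"angular":[0,0,0.1],"claw":-0.8},{"slide":[0,0,0],"angular":[0,0,0.1],"claw":-0.8},{"slide":[0,0,0],"angular":[0,0,0.1],"claw":-0.8},{"slide":[0,0,0],"angular":[0,0,0.1],"claw":-0.8},{"slide":[0,0,0],"angular":[0,0,0],"claw":-0.8}]';python3 -c "
from pl import *
s=manip.sense();delta([.424,-.2465,.07],s);print(s['force'],s['ft_torque'])"
```

```text
t: 24.25
tcp_pos: [0.4238, -0.2466, 0.0718]
tool_rot: [0.646, 0.763, 0.001, 0.001]
force: [1.2, 4.0, 6.4]
finger_gap: 0.165
gripper_force: 42.6
t: 24.67
tcp_pos: [0.4229, -0.2466, 0.0718]
tool_rot: [0.786, 0.619, 0.0, -0.0]
force: [-1.4, 3.1, 8.0]
finger_gap: 0.166
gripper_force: 42.8
tool yaw 1.3342684324097154 move cm [0.0361 0.1084 0.1783]
[-1.4292  3.1032  7.9779] [ 0.3776  0.1521 -0.08  ]
```

```bash
python3 -m creep '[{"slide":[0,0,0],"angular":[0,0,0.1],"claw":-0.8},{"slide":[0,0,0],"angular":[0,0,0.1],"claw":-0.8},{"slide":[0,0,0],"angular":[0,0,0.1],"claw":-0.8},{"slide":[0,0,0],"angular":[0,0,0.1],"claw":-0.8},{"slide":[0,0,0],"angular":[0,0,0.1],"claw":-0.8},{"slide":[0,0,0],"angular":[0,0,0.1],"claw":-0.8},{"slide":[0,0,0],"angular":[0,0,0.1],"claw":-0.8},{"slide":[0,0,0],"angular":[0,0,0.1],"claw":-0.8},{"slide":[0,0,0],"angular":[0,0,0.026],"claw":-0.8},{"slide":[0,0,0],"angular":[0,0,0],"claw":-0.8}]';python3 -m creep '[{"slide":[0,0,0],"angular":[0,0,0],"claw":-0.8},{"slide":[0,0,0],"angular":[0,0,0],"claw":-0.8}]' | egrep "^force"; python3 - <<'E'
from pl import *
s=manip.sense();delta([.424,-.2465,.07],s);print(s['force'],s['ft_torque'])
E
```

```text
t: 25.5
tcp_pos: [0.4213, -0.2454, 0.0718]
tool_rot: [0.968, 0.253, -0.001, -0.002]
force: [-5.2, 2.5, 10.4]
finger_gap: 0.166
gripper_force: 43.2
force: [-5.2, 4.4, 10.0]
tool yaw 0.5119620098784661 move cm [0.1841 0.2279 0.177 ]
[-5.2186  4.4416 10.0481] [ 0.4749  0.5771 -0.0272]
```

```bash
python3 -m creep '[{"slide":[0,0,0],"angular":[0,0,0],"claw":-0.3},{"slide":[0,0,0],"angular":[0,0,0],"claw":0},{"slide":[0,0,0],"angular":[0,0,0],"claw":0},{"slide":[0,0,-2],"angular":[0,0,0],"claw":0},{"slide":[0,0,-4],"angular":[0,0,0],"claw":0},{"slide":[-2.5,0,-3.2],"angular":[0,0,0],"claw":0},{"slide":[-2.5,0,-3],"angular":[0,0,0],"claw":0},{"slide":[0,0,0],"angular":[0,0,0],"claw":0},{"slide":[0,0,0],"angular":[0,0,0],"claw":0},{"slide":[0,0,0],"angular":[0,0,0],"claw":0}]' | grep tcp
python3 - <<'E'
from dial import *
s=manip.sense();c=cam("wrist",s); im=viewer.snapshot("wrist"); cv2.imwrite("pics/w8.png",im)
print([(a[0],a[1].round(1)) for a in blobs(im,"red")[:3]],[(a[0],a[1].round(1)) for a in blobs(im,"white")[:5]])
E
```

```text
tcp_pos: [0.3795, -0.2716, 0.1924]
[(191, array([320.2,  65.1]))] [(236, array([317.9, 104.6]))]
```

View pics/w8.png

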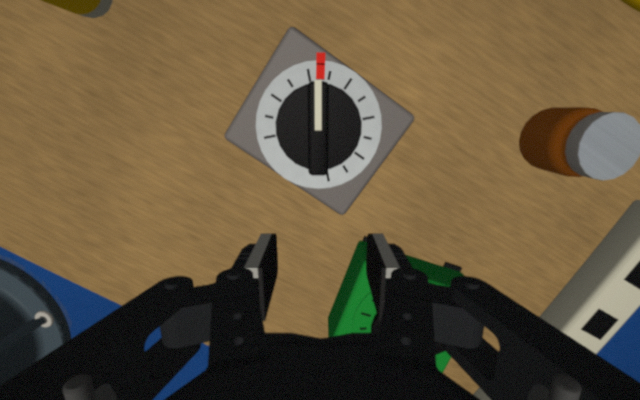

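```bash
python3 - <<'E' 2>/dev/null
from dial import *
s=manip.sense();c=cam("wrist",s); im=cv2.imread("pics/w8.png")
C,T,w=dial(im,c,(245,48,392,195))
# skirt centre (dark circle)
hsv=cv2.cvtColor(im,cv2.COLOR_BGR2HSV)
m=cv2.inRange(hsv,(0,0,0),(180,255,75)); k=np.zeros_like(m); cv2.circle(k,(319,125),50,255,-1); m&=k
m=cv2.morphologyEx(m,cv2.MORPH_OPEN,np.ones((5,5))); cn=max(cv2.findContours(m,0,1)[0],key=cv2.contourArea); e=cv2.fitEllipse(cv2.convexHull(cn)); print("skirt",e,onz(c,e[0],.066))
for b in w:
    ys,xs=np.nonzero(b[2]); 
    if not 100<b[0]<400: continue
    vx,vy,x,y=cv2.fitLine(np.stack([xs,ys],1).astype(np.float32),cv2.DIST_L2,0,.01,.01).ravel()
    t=(xs-x)*vx+(ys-y)*vy; E=[onz(c,(x+vx*q,y+vy*q),.099) for q in (t.min(),t.max())]
    E.sort(key=lambda p:-np.linalg.norm(p-T)); d=E[1]-E[0]; print(E,"pointer",np.arctan2(d[1],d[0]))
tb=blobs(im,"red",(245,48,392,195))[0]; ys,xs=np.nonzero(tb[2]); vx,vy,x,y=cv2.fitLine(np.stack([xs,ys],1).astype(np.float32),2,0,.01,.01).ravel()
a=onz(c,(x-vx*8,y-vy*8),.063)-onz(c,(x+vx*8,y+vy*8),.063); print("tab dir",np.arctan2(a[1],a[0]))
E
```

```text
ellipse ((318.13067626953125, 123.98635864257812), (126.07862091064453, 128.48291015625), 173.140869140625)
disc centre [ 0.4242 -0.2418  0.057 ] diam 0.1066160551230591
tab px [320.1885  65.0995] r 0.046322927860826056 ang 0.47373904667296607
skirt ((318.2854919433594, 127.10953521728516), (82.94646453857422, 90.54694366455078), 179.58804321289062) [ 0.4224 -0.243   0.066 ]
[array([ 0.4234, -0.2427,  0.099 ]), array([ 0.4514, -0.2269,  0.099 ])] pointer 0.5139622586600525
tab dir -2.6604656653097423
```

```bash
python3 -m creep '[{"slide":[2.5,0,3],"angular":[0,0,0],"claw":0},{"slide":[2.4,0,3.2],"angular":[0,0,0],"claw":0},{"slide":[0,0,4],"angular":[0,0,0],"claw":0},{"slide":[0,0,1.9],"angular":[0,0,0],"claw":0},{"slide":[0,0,0],"angular":[0,0,0],"claw":0},{"slide":[0,0,0],"angular":[0,0,0],"claw":-0.4},{"slide":[0,0,0],"angular":[0,0,0],"claw":-0.8},{"slide":[0,0,0],"angular":[0,0,0],"claw":-0.8},{"slide":[0,0,0],"angular":[0,0,0],"claw":-0.8},{"slide":[0,0,0],"angular":[0,0,0],"claw":-0.8}]' | egrep "tcp|force"; python3 -c "
from pl import *
delta([.4225,-.2455,.072],manip.sense())"
python3 -m creep '[{"slide":[0,0,0],"angular":[0,0,0.018],"claw":-0.8},{"slide":[0,0,0],"angular":[0,0,0.018],"claw":-0.8},{"slide":[0,0,0],"angular":[0,0,0],"claw":-0.8},{"slide":[0,0,0],"angular":[0,0,0],"claw":-0.8}]'| egrep "tcp|force"; python3 -c "
from pl import *
s=manip.sense();delta([.4225,-.2455,.072],s);print(s['ft_torque'])"
```

```text
tcp_pos: [0.421, -0.2455, 0.0718]
force: [1.2, 4.3, -8.3]
gripper_force: 41.7
tool yaw 0.510965697022524 move cm [ 0.1253  0.0745 -0.0168]
tcp_pos: [0.421, -0.2454, 0.0718]
force: [0.7, 6.5, -8.1]
gripper_force: 41.7
tool yaw 0.47483173654695704 move cm [ 0.1291  0.0776 -0.0158]
[ 0.7258 -0.1431 -0.0494]
```

Release, lift, and verify numerically (same view) plus check the carrier and pliers from the top.

```bash
python3 -m creep '[{"slide":[0,0,0],"angular":[0,0,0],"claw":-0.3},{"slide":[0,0,0],"angular":[0,0,0],"claw":0},{"slide":[0,0,0],"angular":[0,0,0],"claw":0},{"slide":[0,0,-2],"angular":[0,0,0],"claw":0},{"slide":[0,0,-4],"angular":[0,0,0],"claw":0},{"slide":[-2.5,0,-3.2],"angular":[0,0,0],"claw":0},{"slide":[-2.5,0,-3],"angular":[0,0,0],"claw":0},{"slide":[0,0,0],"angular":[0,0,0],"claw":0},{"slide":[0,0,0],"angular":[0,0,0],"claw":0},{"slide":[0,0,0],"angular":[0,0,0],"claw":0}]' | grep tcp
python3 - <<'E' 2>/dev/null
from dial import *
s=manip.sense();c=cam("wrist",s); im=viewer.snapshot("wrist"); cv2.imwrite("pics/w9.png",im)
C,T,w=dial(im,c,(245,48,392,195))
for b in w:
    ys,xs=np.nonzero(b[2]); 
    if not 100<b[0]<400: continue
    vx,vy,x,y=cv2.fitLine(np.stack([xs,ys],1).astype(np.float32),cv2.DIST_L2,0,.01,.01).ravel()
    t=(xs-x)*vx+(ys-y)*vy; E=[onz(c,(x+vx*q,y+vy*q),.099) for q in (t.min(),t.max())]
    E.sort(key=lambda p:-np.linalg.norm(p-T)); d=E[1]-E[0]; print(E,"pointer",np.arctan2(d[1],d[0]))
    P=E[0]-C; a=(T-E[0]); print("tab from pointer's inner end",np.arctan2(a[1],a[0]))
tb=blobs(im,"red",(245,48,392,195))[0]; ys,xs=np.nonzero(tb[2]); vx,vy,x,y=cv2.fitLine(np.stack([xs,ys],1).astype(np.float32),2,0,.01,.01).ravel()
a=onz(c,(x-vx*8,y-vy*8),.063)-onz(c,(x+vx*8,y+vy*8),.063); print("tab dir",np.arctan2(a[1],a[0])%np.pi)
t=viewer.snapshot("top"); sc=viewer.snapshot("scene"); a=cv2.resize(t[120:290,190:430],None,fx=1.6,fy=1.6); b=cv2.resize(sc[130:300,200:420],None,fx=1.6,fy=1.6)
h=max(a.shape[0],b.shape[0]); cv2.imwrite("pics/final.png",np.hstack([cv2.copyMakeBorder(q,0,h-q.shape[0],0,0,0) for q in(a,b)]))
ct,cs=cam("top"),cam("scene"); p=blobs(t,"orange",(345,170,395,212)); q=blobs(sc,"orange",(280,230,318,262)); print(tri(ct,p[0][1],cs,q[0][1]) if p and q else (p,q))
E
```

```text
tcp_pos: [0.3779, -0.2709, 0.1941]
ellipse ((317.2988586425781, 122.74903106689453), (125.37029266357422, 127.84452056884766), 173.61158752441406)
disc centre [ 0.4245 -0.2426  0.057 ] diam 0.10683556785004703
tab px [316.9949  63.7296] r 0.04670540147735393 ang 0.47700479437884163
[array([ 0.4233, -0.2436,  0.099 ]), array([ 0.4526, -0.2283,  0.099 ])] pointer 0.48339732290844417
tab from pointer's inner end 0.4840147786877344
tab dir 0.47865425758607943
(array([ 0.6003, -0.1648,  0.0756]), np.float64(0.0008965404180146698))
```

View pics/final.png

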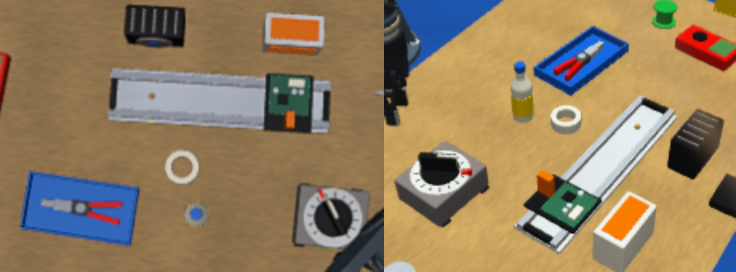

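```bash
python3 -c "
from station import ticket
print(ticket.sign_off())"
```

```text
the job is handed in; nothing more can be done
None
```

I handed the job in at about 29 s: the pliers lie flat in the blue tray, the carrier sits in the preheater's detent (post within about 1 mm of the preheater's line), and the dial pointer is within about 0.01 rad of the red tab.

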